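Trial-fit a taper-shank arbor in the bench spindle and release it with the drift wedge

ROBOT

A 6-joint arm with a two-finger parallel gripper is mounted at the origin on the work surface. World frame = base frame: x ahead of the robot, y to its left, z up, the work surface at z = 0. Lengths are in m, angles in rad, forces in N, time in s.
With the tool pointing down it reaches from about 0.4 to 0.825 m from the base axis. Payload 7 kg.
Tool frame: the origin (TCP) lies midway between the tips of the shut fingers; the grasp point (between the pads) lies hold_point_z behind it (hold_point_z is the distance from the TCP to the grasp point, in m); z points along the fingers, y is the line along which they close (so a half turn about z gives the same grasp; the last joint's range is limited). The gripper opens to 88 mm and grips with 3 to 60 N. Pads are 19 mm wide; open, the fingers measure 130 mm over their backs; the gripper's body (78 mm by 193 mm) begins 47 mm behind the grasp point.
Start: joints at [-1.006, 0.359, 0.012, 0, -1.224, -0.288], TCP at [0.184, -0.649, 0.227] pointing down, gripper open.
Joint ranges: [-3.07, 3.07], [-1.43, 2.12], [-1.02, 1.25], [-3.03, 1.67], [-3.05, -0], [-3.03, 3.03]. Speed limits (rad/s): [2.39, 2.39, 3.01, 3.14, 3.14, 3.14].

INTERFACE

Orientations are given as [roll, pitch, yaw] about the fixed x, y, z axes, in that order (R = Rz(yaw) Ry(pitch) Rx(roll)).
In Python, from station import * gives the robot as it stands.
- The arm moves only by the tool apply_moves, never from a script. Its argument "steps" is a list of rows, each an object with "translation": the shift along the world's x, y, z scaled (see below), a list of three; "rotation": the turn, a rotation vector about the world's x, y, z scaled (see below), a list of three. A call has exactly 10 rows; each row is the pose to reach, as a shift and turn from the pose commanded when the call began; what a row does not reach only later rows make up. The controller multiplies each number of a shift by 250 mm and each number of a turn by 30 degrees. A row lasts 1/12 s, in which the tool goes at most 41.7 mm and 7.16 degrees, less where a joint would pass 70% of its speed; a pose out of reach is approached as far as the arm can. A call with a number of a shift or a turn outside -1 to 1 is refused whole. A call with a gripper value outside its range is refused whole. "jaw" is the closure, from -1 (fully open) to 1 (shut), so that 0 is half open, set as the call begins (left out, the last holds). The fingers move at their own pace and stop on an object; "newtons" is the grip in N (left out, the last holds). Time passes only in rows, so rows that repeat a pose let the fingers close, or fill a call up. It gives the time, the measured TCP pose, the force, the opening and the grip force at its end, in the units of the state.
- get_state(): the state, without advancing time (a new reading comes with each control period).
- grab_frame(name): name is "side" or "top"; returns the picture (480x640x3 uint8, blue, green, red); there is no depth.
- camera_model(name): a dict with "fx", "fy", "cx", "cy" (pixels), "xyz" and "rotation" of the camera in the world. Camera axes: x right, y down, z forward; pixel columns grow to the right and rows downward; lengths in m; the calibration is good to about 2 mm. A picture is of the moment at which its call begins. camera_model takes no time and is no camera call.
- job_done(): hands the job in; it is judged then, once.
The state is a dict: "t": time; "q": joint angles; "qd": joint speeds; "joint_efforts": joint torques, N m; "eef_pos": TCP position; "ee_rot": TCP orientation; "force": force on the tool from outside, world axes, zero at the start; "moment": the same for the moment, N m; "width": finger opening in m; "gripper_force": force on a finger pad.
Only numpy, scipy, OpenCV 4.12 (cv2) and the standard library are available. Lean on these libraries where they do the work, as an engineer would, in place of code of your own. Each camera call takes 0.05 s, during which the arm holds its last target. There are 200 camera calls.

TASK

Test the taper fit on the bench polishing spindle: take the arbor from its holder, seat it in the spindle with a gentle push, twisting until its tang finds the drive slot inside, then press it fully home so its collar sits flush on the rim, and let go. Then slide the drift wedge along the bed rail into the cross slot under the seated arbor and drive it in, without touching or pulling the arbor, until the wedge has lifted the arbor at least 5 mm. Leave the wedge lying on the rail in the slot with the arbor standing loose above it; never force anything, and leave the bottle, jar and cup where they are.

Things in the scene. Friction and masses are not known exactly. Their poses are not given: they have to be found in the camera images.
- arbor: Loose steel taper-shank arbor, 0.2 kg, upright in the holder. Origin: foot of its tang, z up its axis. Upwards: flat tang 6 mm thick (x), 16 wide (y), to 20 mm; round taper, diameter 22 growing to 30 mm, to 60 mm; collar, 44 mm diameter, to 66 mm; grip head 22 mm across its flats (x), 36 long (y), to 102 mm; brass stud to 114 mm. A half turn is the same.
- arbor_collar (a point): Centre of the underside of the arbor's collar, 60 mm above the arbor's origin.
- arbor_head (a point): Centre of the arbor's grip head, 30 mm above the underside of the collar. Grip here across the arbor's x: the fingertips then just clear the collar.
- holder: Fixed grey block 80 x 80 x 66 mm with an upright through hole of 34 mm; the arbor's collar rests on its top. Origin under its centre.
- spindle: Fixed bench spindle: base plate 110 (x) x 90 (y) x 12 mm, white column 56 mm wide, 100 mm tall with an upright taper bore. Origin under its centre, on the bore axis. A cross slot runs right through the column along the spindle's y, under the bore: 22 mm wide (x), floor at 30 mm, roof at 52 mm. A bed rail, 14 mm wide, top level with the slot floor, leads to it from y = -107 mm.
- spindle_rim (a point): Centre of the bore's mouth (34 mm wide) at the top of the rim, 100 mm above the spindle's origin. The seated arbor's collar touches the rim. The bore narrows to 20 mm. The springy taper grips over the last 8 mm: pressing home takes 8 to 20 N.
- dog_mid (a point): Middle of the top of the drive dog inside the bore, 59 mm above the spindle's origin. Its straight 8 mm slot takes the tang; it lies at an unknown angle, 0.35 to 2.79 rad anticlockwise (from above) of the spindle's y axis. A tang more than about 0.12 rad out of line rests on the dog, collar 19 mm above the rim; in line it drops 11 mm further, to the taper's grip.
- slot_mid (a point): Point on the bore axis on the floor of the cross slot, 30 mm above the spindle's origin. The foot of the seated tang is 10 mm above it.
- wedge: Loose dark steel drift wedge, 0.3 kg, on the counter on its flat underside. Origin: underside, under the middle of its handle; x towards the tip, z up. Handle block 36 (x) x 22 (y) x 36 mm tall; then a neck 10 wide, 19 tall to x = 70 mm; then a 10 mm wide blade, its top sloping from 19 mm tall to 4 mm at the tip, x = 150 mm.
- wedge_handle (a point): Grip point of the wedge, on the handle block 23 mm above the underside of the wedge's origin. Grip across the wedge's y.
- wedge_tip (a point): The wedge's tip, 150 mm ahead of its origin, 2 mm above the underside. Slid along the bed rail into the slot (towards the spindle's +y), it meets the seated tang when the tip is 24 to 29 mm past the bore axis, and has lifted it 6 to 8 mm when 65 mm past. Driving takes under 15 N.
- rinse_bottle: Blue bottle, 70 mm diameter, 170 mm tall, bystander. Origin under its centre.
- jar: Amber jar, 60 mm diameter, 60 mm tall, bystander. Origin under its centre.
- cup: White cup, 70 mm diameter, 85 mm tall, bystander. Origin under its centre.

How it is judged:
By the outcome, as a careful person would: the job done as asked, in the order asked, and still so for the second after the job is handed in, with the robot touching nothing.
It also fails if it takes over 72 s, if anything falls off the work surface, if the arm or the gripper's body presses on something with over 40 N, if the wrist force passes 120 N, or if a joint passes its speed limit or range.

## Working session

There is one attempt and no reset: what is moved stays moved. The work goes in short steps, Python scripts to look and compute and a tool call to move; the robot and the scene stay as the last step left them, time stands still between calls to the robot, and variables do not carry over. Pictures are saved under pics/ and viewed, at most 10 in all, crops included, and the job is handed in when it is done.

Besides the shell and the picture viewer there is one more tool, called after "Emit:" as name([rows], argument=value, ...), one row to a line, values as JSON. apply_moves: Moves the arm, as the interface text tells. Shifts and turns lie within -1 to 1; 1 stands for 250 mm of shift or 30 degrees of turn. Its arguments: {"type":"object","properties":{"steps":{"type":"array"},"jaw":{"type":"number"},"newtons":{"type":"number"}},"required":["steps"]}

```bash
mkdir -p pics; python3 - <<'E'
from station import *
import cv2,numpy as np
s=get_state();print({k:np.round(v,3).tolist() for k,v in s.items()})
import station;print([n for n in dir(station) if not n.startswith('_')])
for n in("side","top"):
    cv2.imwrite(f"pics/{n}0.png",grab_frame(n));c=camera_model(n);print(n,{k:np.round(v,4).tolist() for k,v in c.items()})
E
```

```text
{'t': 0.0, 'q': [-1.006, 0.359, 0.011, -0.0, -1.224, -0.288], 'qd': [-0.0, 0.0, -0.001, 0.0, -0.001, 0.001], 'joint_efforts': [-0.0, -58.272, 29.305, 6.997, 0.007, -0.0], 'eef_pos': [0.184, -0.649, 0.226], 'ee_rot': [3.14, -0.0, -2.865], 'force': [-0.006, -0.818, -0.129], 'moment': [0.044, 0.037, 0.004], 'gripper_force': 0.0, 'width': 0.088}
['Unreachable', 'camera_model', 'get_state', 'grab_frame', 'hold_point_z', 'job_done']
side {'fx': 562.0776, 'fy': 562.0776, 'cx': 327.9214, 'cy': 240.4758, 'xyz': [0.0719, -0.5566, 0.5498], 'rotation': [-2.1065, 0.0097, -0.7742]}
top {'fx': 459.5853, 'fy': 459.5853, 'cx': 319.7776, 'cy': 241.8701, 'xyz': [0.5167, 0.0074, 0.9039], 'rotation': [-2.9976, 0.0061, -1.5821]}
```

View pics/top0.png

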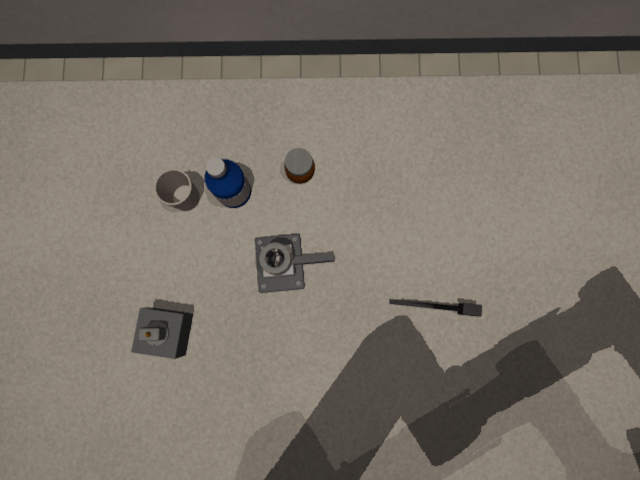

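View pics/side0.png

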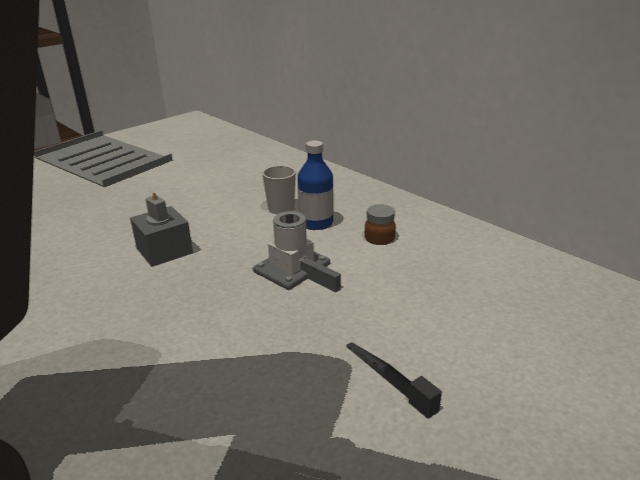

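The top view shows the arbor in its holder at about (151,333), the spindle bore at (275,258) with the rail going right to (334,257), and the wedge with its tip at (390,301) and handle at (470,309). The bystanders are at the upper left. Next I'll zoom in.

```bash
cat > h.py <<'E'
from station import *
import cv2,numpy as np
from scipy.spatial.transform import Rotation as R
def ray(n,u,v):
    c=camera_model(n);d=R.from_euler('xyz',c['rotation']).as_matrix()@np.array([(u-c['cx'])/c['fx'],(v-c['cy'])/c['fy'],1.])
    return np.array(c['xyz']),d
def onz(n,u,v,z):
    o,d=ray(n,u,v);return (o+d*(z-o[2])/d[2])
def proj(n,p):
    c=camera_model(n);q=R.from_euler('xyz',c['rotation']).as_matrix().T@(np.array(p)-c['xyz'])
    return np.array([c['fx']*q[0]/q[2]+c['cx'],c['fy']*q[1]/q[2]+c['cy']])
def crop(im,x,y,w,h,k): return cv2.resize(im[y:y+h,x:x+w],None,fx=k,fy=k,interpolation=cv2.INTER_CUBIC)
E
python3 - <<'E'
from h import *
im=cv2.imread('pics/top0.png');sd=cv2.imread('pics/side0.png')
b=lambda a:cv2.convertScaleAbs(a,alpha=1.8,beta=10)
A=crop(im,248,225,100,75,4);B=crop(im,120,295,100,75,4);C=crop(im,385,280,100,75,4);D=crop(sd,235,200,110,75,1);D=cv2.resize(sd[200:275,240:340],(400,300),interpolation=cv2.INTER_CUBIC)
cv2.imwrite('pics/z1.png',b(np.vstack([np.hstack([A,B]),np.hstack([C,D])])))
for nm,u,v,z in[('rim',275,257,.1),('stud',151,334,.12),('hand',471,309,.036),('tip',390,301,.004),('railend',334,257,.03)]:print(nm,onz('top',u,v,z).round(3))
E
```

```text
rim [0.607 0.09  0.1  ]
stud [0.478 0.296 0.12 ]
hand [ 0.513 -0.269  0.036]
tip [ 0.53  -0.124  0.004]
railend [ 0.614 -0.016  0.03 ]
```

View pics/z1.png

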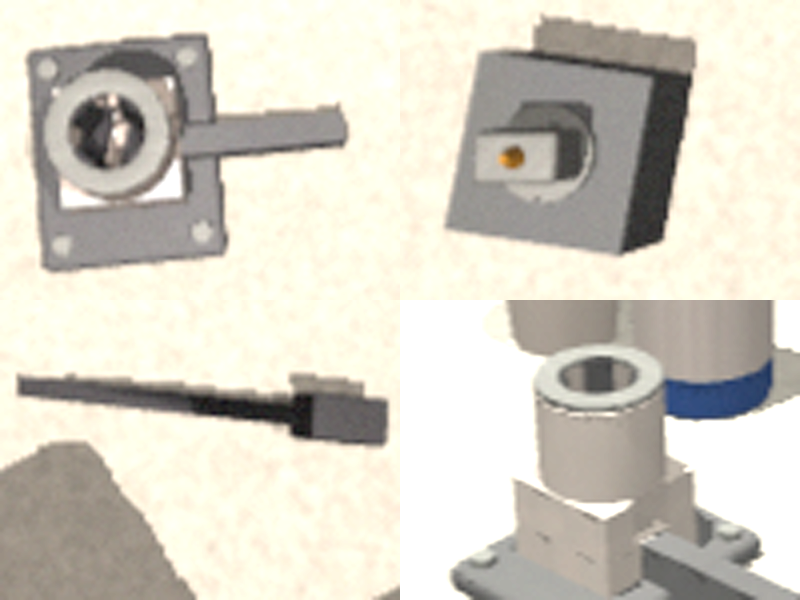

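The zoom shows the bore mouth centred at about (274.5,257.6) and the arbor head's flat top with its brass stud at about (148,334). The wedge handle top is at about (472,309) and its tip at about (389.6,301.4). Now I'll measure these with masks.

```bash
python3 - <<'E'
from h import *
T=cv2.imread('pics/top0.png');S=cv2.imread('pics/side0.png')
def tri(pt,ps):
    A=np.zeros((3,3));b=np.zeros(3)
    for n,p in(('top',pt),('side',ps)):
        o,d=ray(n,*p);d/=np.linalg.norm(d);M=np.eye(3)-np.outer(d,d);A+=M;b+=M@o
    return np.linalg.solve(A,b)
def cen(m,x,y,w,h):
    q=np.zeros_like(m);q[y:y+h,x:x+w]=m[y:y+h,x:x+w];k,l,st,c=cv2.connectedComponentsWithStats(q);i=1+st[1:,4].argmax();return c[i],st[i],(l==i).astype(np.uint8)
# stud (orange)
for n,im,roi in(('top',T,(125,310,60,50)),('side',S,(140,185,35,25))):
    h=cv2.cvtColor(im,cv2.COLOR_BGR2HSV);m=((h[...,0]<22)&(h[...,1]>110)&(h[...,2]>60)).astype(np.uint8)
    c,st,_=cen(m,*roi);print('stud',n,c.round(1),st.tolist());
    if n=='top':ct=c
    else: cs=c
print('stud tri',tri(ct,cs).round(4),'onz',onz('top',*ct,.119).round(4))
g=cv2.cvtColor(T,cv2.COLOR_BGR2GRAY);gs=cv2.cvtColor(S,cv2.COLOR_BGR2GRAY)
print(g[324:348:2,136:172:2]);print(g[238:280:2,254:296:2])
# wedge dark
m=(g<58).astype(np.uint8)
c,st,mm=cen(m,383,285,105,40);print('wedge',st.tolist())
for u in range(386,486,6):
    v=np.where(mm[:,u])[0];print(u,(v.min(),v.max()) if len(v) else None,end=' ')
print();print(g[298:320:1,455:486:2])
E
```

```text
stud top [147.6 334.7] [145, 333, 6, 4, 18]
stud side [154.1 196.4] [153, 193, 4, 7, 21]
stud tri [0.4763 0.3052 0.1104] onz [0.4765 0.3021 0.119 ]
[[104  76  77  78  78  77  58  54  56  56  59  58  55  57  53  39  71  80]
 [ 94  77  77  77  70  65  53  53  53  50  52  40  49  52  55  46  73  78]
 [ 85  77  68  69  68  71  67  66  68  73  72  64  33  31  31  55  56  79]
 [ 79  77  98 100 104 103 102 102 100 100 101  85  35  33  31  56  53  80]
 [ 77  78 100 103 103  69  43  74 100 103 104  84  31  32  32  57  63  78]
 [ 79  85 102 104 103  78  46  49 102 106 103  84  33  33  31  81  61  79]
 [ 78  80 104 103 100  78  56  84 106 104 106  76  35  34  31  85  59  78]
 [ 79  82 102 101 102 102 102 103 105 107 110  73  33  34  44  88  76  80]
 [ 78  73  82  81  81  86  89  87  83  85  83  77  86  92 100  66  80  80]
 [ 77  76  78  77  77  81 100 103 104 105 105 105 106 102  78  80  79  81]
 [ 78  78  79  78  77  78  79  90 103  79 107 104  92  74  81  81  80  80]
 [ 76  79  80  77  77  79  77  79  79  81  78  77  78  77  78  80  80  81]]
[[126  69  68  69  71  70  68  74  74  76  60  45  
[... 3167 characters left out ...]
  51  48  48  49  60 139 139]
 [ 36  19  17  16  44  51  50  50  47  49  47  51  48  58 137 136]
 [ 92  51  12  12  44  53  51  49  50  47  47  50  49  61 133 134]
 [113  67  15  15  45  53  49  51  51  49  50  49  48  73 135 135]
 [130  79  13  14  45  53  52  50  51  47  52  49  49  79 139 135]
 [136 120  69  45  49  43  43  46  50  49  49  49  49  75 142 137]
 [137 136 117 113 112 112  90  75  45  43  38  45  47  91 144 136]
 [139 136 132 134 136 133 126 121 112 110 114  88  89 126 142 136]
 [143 139 134 136 135 132 136 138 133 134 137 124 128 141 140 134]
 [142 140 133 134 130 131 134 138 134 136 136 131 138 142 139 130]
 [138 137 130 131 130 130 134 136 138 139 135 133 136 135 138 133]]
```

```bash
python3 - <<'E'
from h import *
T=cv2.imread('pics/top0.png');g=cv2.cvtColor(T,cv2.COLOR_BGR2GRAY)
q=np.zeros_like(g);q[327:342,136:162]=(g[327:342,136:162]>90)
k,l,st,c=cv2.connectedComponentsWithStats(q);i=1+st[1:,4].argmax();ct=max(cv2.findContours((l==i).astype(np.uint8),0,1)[0],key=cv2.contourArea)
r=cv2.minAreaRect(ct);print(r)
bp=np.array([onz('top',*p,.108) for p in cv2.boxPoints(r)]);print('head',bp.mean(0).round(4),np.linalg.norm(np.diff(bp,axis=0),axis=1).round(4),[round(float(np.degrees(np.arctan2(*(b-a)[1::-1]))),1) for a,b in zip(bp,bp[1:])])
print('rim',onz('top',274.3,258,.1).round(4))
co=[(30,42),(207,36),(223,252),(47,270)]
P=np.array([onz('top',248+u/4-.4,225+v/4-.4,.012) for u,v in co]);print('base',P.round(4).tolist(),P.mean(0).round(4))
for a,b in((0,1),(3,2),(3,0),(2,1)):
    d=P[b]-P[a];print(np.linalg.norm(d[:2]).round(4),round(float(np.degrees(np.arctan2(d[1],d[0]))),1))
for u in(300,308,316,324,330):print(u,g[244:272,u].tolist())
h=onz('top',472.2,309.7,.036);t=onz('top',389.8,301.6,.003);d=t-h
print('wedge',h.round(4),t.round(4),np.linalg.norm(d[:2]),np.degrees(np.arctan2(d[1],d[0])))
A=[]
for u,v in((392,301.5),(410,303),(428,304.7),(440,306)):print(onz('top',u,v,.01).round(4))
print(hold_point_z)
cv2.imwrite('pics/bore.png',cv2.convertScaleAbs(np.hstack([crop(T,259,242,32,32,12),crop(T,290,242,50,32,8)[:, :400][:256].copy() if 0 else crop(T,290,242,32,32,12)]),alpha=1.6))
E
```

```text
((148.0, 334.0), (10.0, 18.0), 90.0)
head [0.477  0.3055 0.108 ] [0.0308 0.0168 0.0307] [-90.6, -177.7, 89.4]
rim [0.6056 0.0913 0.1   ]
base [[0.661, 0.1384, 0.012], [0.663, 0.0514, 0.012], [0.5571, 0.0442, 0.012], [0.5494, 0.1292, 0.012]] [0.6076 0.0908 0.012 ]
0.0871 -88.7
0.0854 -84.8
0.112 4.7
0.1061 3.9
300 [54, 57, 59, 63, 63, 64, 67, 67, 68, 67, 59, 52, 71, 81, 81, 81, 81, 82, 81, 56, 67, 83, 82, 84, 84, 82, 82, 83]
308 [145, 147, 143, 142, 140, 138, 139, 142, 143, 107, 76, 78, 79, 80, 80, 79, 79, 80, 60, 51, 117, 142, 144, 143, 140, 141, 142, 140]
316 [144, 142, 140, 135, 135, 136, 139, 142, 108, 78, 78, 77, 78, 80, 79, 77, 79, 64, 42, 107, 136, 141, 138, 136, 138, 138, 138, 136]
324 [143, 143, 142, 141, 143, 140, 136, 137, 106, 76, 78, 77, 78, 78, 77, 80, 68, 48, 85, 125, 138, 142, 140, 141, 144, 143, 137, 134]
330 [141, 141, 142, 143, 145, 146, 143, 105, 79, 79, 79, 79, 79, 79, 79, 79, 58, 54, 116, 139, 142, 143, 142, 143, 144, 142, 139, 140]
wedge [ 0.5113 -0.2715  0.036 ] [ 0.5285 -0.1233  0.003 ] 0.1492005349120796 83.39646561445831
[ 0.5285 -0.1265  0.01  ]
[ 0.5252 -0.161   0.01  ]
[ 0.5216 -0.1955  0.01  ]
[ 0.5189 -0.2184  0.01  ]
0.0188
```

View pics/bore.png

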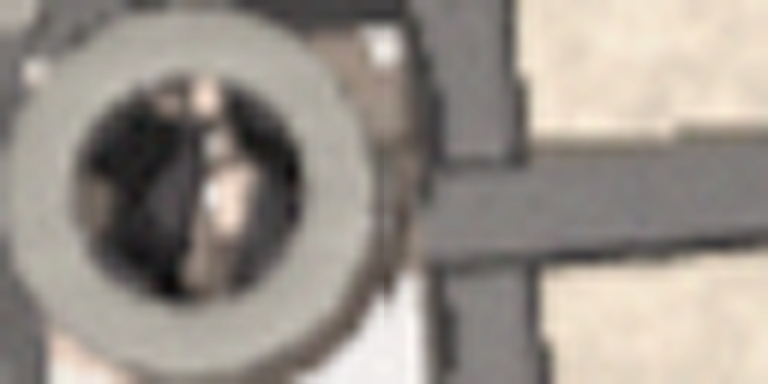

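Emit:
apply_moves([
  {"translation": [0.088, 0.1, 0], "rotation": [0, 0, 0.08]},
  {"translation": [0.176, 0.2, 0], "rotation": [0, 0, 0.16]},
  {"translation": [0.264, 0.3, 0], "rotation": [0, 0, 0.24]},
  {"translation": [0.352, 0.4, 0], "rotation": [0, 0, 0.32]},
  {"translation": [0.44, 0.5, 0], "rotation": [0, 0, 0.4]},
  {"translation": [0.528, 0.6, 0], "rotation": [0, 0, 0.48]},
  {"translation": [0.616, 0.7, 0], "rotation": [0, 0, 0.56]},
  {"translation": [0.704, 0.8, 0], "rotation": [0, 0, 0.64]},
  {"translation": [0.792, 0.9, 0], "rotation": [0, 0, 0.72]},
  {"translation": [0.88, 1, 0], "rotation": [0, 0, 0.8]},
], jaw=-1)

```text
t: 0.93
eef_pos: [0.4051, -0.3978, 0.2264]
ee_rot: [3.141, -0.0, -2.444]
force: [-0.1, 0.5, -0.4]
width: 0.0879
gripper_force: 0.0
```

Emit:
apply_moves([
  {"translation": [0.04, 0.1, 0], "rotation": [0, 0, 0.08]},
  {"translation": [0.08, 0.2, 0], "rotation": [0, 0, 0.16]},
  {"translation": [0.12, 0.3, 0], "rotation": [0, 0, 0.24]},
  {"translation": [0.16, 0.4, 0], "rotation": [0, 0, 0.32]},
  {"translation": [0.2, 0.5, 0], "rotation": [0, 0, 0.4]},
  {"translation": [0.24, 0.6, 0], "rotation": [0, 0, 0.48]},
  {"translation": [0.28, 0.7, 0], "rotation": [0, 0, 0.56]},
  {"translation": [0.32, 0.8, 0], "rotation": [0, 0, 0.64]},
  {"translation": [0.36, 0.9, 0], "rotation": [0, 0, 0.72]},
  {"translation": [0.4, 1, 0], "rotation": [0, 0, 0.8]},
])

```text
t: 1.77
eef_pos: [0.5045, -0.1479, 0.2264]
ee_rot: [3.141, -0.0, -2.025]
force: [1.2, 0.6, -0.1]
width: 0.0878
gripper_force: 0.0
```

Emit:
apply_moves([
  {"translation": [0, 0.1, 0], "rotation": [0, 0, 0.08]},
  {"translation": [0, 0.2, 0], "rotation": [0, 0, 0.16]},
  {"translation": [0, 0.3, 0], "rotation": [0, 0, 0.24]},
  {"translation": [0, 0.4, 0], "rotation": [0, 0, 0.32]},
  {"translation": [0, 0.5, 0], "rotation": [0, 0, 0.4]},
  {"translation": [0, 0.6, 0], "rotation": [0, 0, 0.48]},
  {"translation": [0, 0.7, 0], "rotation": [0, 0, 0.56]},
  {"translation": [0, 0.8, 0], "rotation": [0, 0, 0.64]},
  {"translation": [0, 0.9, 0], "rotation": [0, 0, 0.72]},
  {"translation": [0, 1, 0], "rotation": [0, 0, 0.8]},
])

```text
t: 2.6
eef_pos: [0.504, 0.1019, 0.2264]
ee_rot: [3.141, -0.0, -1.606]
force: [0.7, 0.1, 0.5]
width: 0.0877
gripper_force: 0.0
```

Emit:
apply_moves([
  {"translation": [-0.011, 0.09, -0.01], "rotation": [0, 0, 0]},
  {"translation": [-0.022, 0.18, -0.03], "rotation": [0, 0, 0]},
  {"translation": [-0.033, 0.27, -0.04], "rotation": [0, 0, 0]},
  {"translation": [-0.044, 0.36, -0.06], "rotation": [0, 0, 0]},
  {"translation": [-0.055, 0.45, -0.08], "rotation": [0, 0, 0]},
  {"translation": [-0.066, 0.54, -0.09], "rotation": [0, 0, 0]},
  {"translation": [-0.077, 0.63, -0.1], "rotation": [0, 0, 0]},
  {"translation": [-0.09, 0.72, -0.12], "rotation": [0, 0, 0]},
  {"translation": [-0.1, 0.77, -0.14], "rotation": [0, 0, 0]},
  {"translation": [-0.11, 0.814, -0.16], "rotation": [0, 0, 0]},
])

```text
t: 3.43
eef_pos: [0.4764, 0.3052, 0.1858]
ee_rot: [3.141, -0.001, -1.607]
force: [0.4, 0.3, -0.5]
width: 0.0875
gripper_force: 0.0
```

Emit:
apply_moves([
  {"translation": [0, 0, -0.05], "rotation": [0, 0, 0]},
  {"translation": [0, 0, -0.1], "rotation": [0, 0, 0]},
  {"translation": [0, 0, -0.16], "rotation": [0, 0, 0]},
  {"translation": [0, 0, -0.22], "rotation": [0, 0, 0]},
  {"translation": [0, 0, -0.28], "rotation": [0, 0, 0]},
  {"translation": [0, 0, -0.33], "rotation": [0, 0, 0]},
  {"translation": [0, 0, -0.38], "rotation": [0, 0, 0]},
  {"translation": [0, 0, -0.41], "rotation": [0, 0, 0]},
  {"translation": [0, 0, -0.434], "rotation": [0, 0, 0]},
  {"translation": [0, 0, -0.434], "rotation": [0, 0, 0]},
])

```text
t: 4.27
eef_pos: [0.4764, 0.3034, 0.0768]
ee_rot: [3.14, -0.002, -1.609]
force: [0.0, -0.4, 1.3]
width: 0.0874
gripper_force: 0.0
```

```bash
python3 - <<'E'
from h import *
T=grab_frame('top');S=grab_frame('side')
cv2.imwrite('pics/g1.png',cv2.convertScaleAbs(np.hstack([crop(T,100,270,120,100,3),crop(S,90,150,120,100,3)]),alpha=1.6))
E
```

```text
(no output)
```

View pics/g1.png

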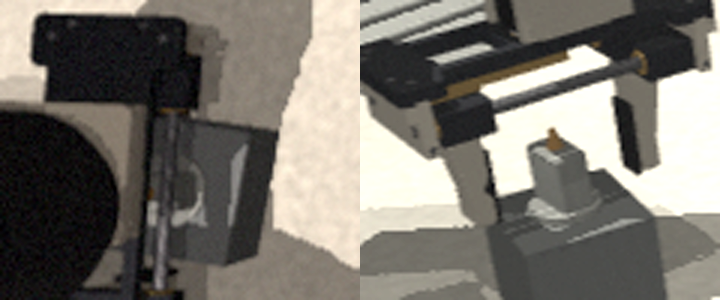

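The fingers straddle the head and the tips clear the collar, so I'll close.

Emit:
apply_moves([
  {"translation": [0, 0, 0], "rotation": [0, 0, 0]},
  {"translation": [0, 0, 0], "rotation": [0, 0, 0]},
  {"translation": [0, 0, 0], "rotation": [0, 0, 0]},
  {"translation": [0, 0, 0], "rotation": [0, 0, 0]},
  {"translation": [0, 0, 0], "rotation": [0, 0, 0]},
  {"translation": [0, 0, 0], "rotation": [0, 0, 0]},
  {"translation": [0, 0, 0], "rotation": [0, 0, 0]},
  {"translation": [0, 0, 0], "rotation": [0, 0, 0]},
  {"translation": [0, 0, 0], "rotation": [0, 0, 0]},
  {"translation": [0, 0, 0], "rotation": [0, 0, 0]},
], jaw=1, newtons=40)

```text
t: 5.2
eef_pos: [0.4769, 0.3042, 0.078]
ee_rot: [3.142, -0.0, -1.608]
force: [0.5, 0.6, 0.5]
width: 0.0266
gripper_force: 0.0
```

Emit:
apply_moves([
  {"translation": [0, 0, 0], "rotation": [0, 0, 0]},
  {"translation": [0, 0, 0], "rotation": [0, 0, 0]},
  {"translation": [0, 0, 0], "rotation": [0, 0, 0]},
  {"translation": [0, 0, 0.02], "rotation": [0, 0, 0]},
  {"translation": [0, 0, 0.06], "rotation": [0, 0, 0]},
  {"translation": [0, 0, 0.13], "rotation": [0, 0, 0]},
  {"translation": [0, 0, 0.22], "rotation": [0, 0, 0]},
  {"translation": [0, 0, 0.32], "rotation": [0, 0, 0]},
  {"translation": [0, 0, 0.41], "rotation": [0, 0, 0]},
  {"translation": [0, 0, 0.48], "rotation": [0, 0, 0]},
])

```text
t: 6.03
eef_pos: [0.4773, 0.3044, 0.2011]
ee_rot: [-3.14, 0.002, -1.608]
force: [0.4, 0.1, -2.6]
width: 0.0218
gripper_force: 39.5
```

Emit:
apply_moves([
  {"translation": [0.03, -0.05, 0], "rotation": [0, 0, 0.1]},
  {"translation": [0.08, -0.14, 0], "rotation": [0, 0, 0.2]},
  {"translation": [0.15, -0.24, 0], "rotation": [0, 0, 0.3]},
  {"translation": [0.22, -0.36, 0], "rotation": [0, 0, 0.4]},
  {"translation": [0.3, -0.49, 0], "rotation": [0, 0, 0.5]},
  {"translation": [0.37, -0.61, 0], "rotation": [0, 0, 0.6]},
  {"translation": [0.43, -0.71, 0], "rotation": [0, 0, 0.7]},
  {"translation": [0.48, -0.79, 0], "rotation": [0, 0, 0.8]},
  {"translation": [0.51, -0.84, 0], "rotation": [0, 0, 0.9]},
  {"translation": [0.52, -0.852, 0], "rotation": [0, 0, 1]},
])

```text
t: 6.87
eef_pos: [0.6077, 0.0887, 0.1987]
ee_rot: [3.141, -0.0, -1.084]
force: [0.2, 1.0, -1.9]
width: 0.022
gripper_force: 39.5
```

Emit:
apply_moves([
  {"translation": [0, 0, 0], "rotation": [0, 0, 0.1]},
  {"translation": [0, 0, 0], "rotation": [0, 0, 0.2]},
  {"translation": [0, 0, 0], "rotation": [0, 0, 0.3]},
  {"translation": [0, 0, 0], "rotation": [0, 0, 0.4]},
  {"translation": [0, 0, 0], "rotation": [0, 0, 0.5]},
  {"translation": [0, 0, 0], "rotation": [0, 0, 0.6]},
  {"translation": [0, 0, 0], "rotation": [0, 0, 0.7]},
  {"translation": [0, 0, 0], "rotation": [0, 0, 0.8]},
  {"translation": [0, 0, 0], "rotation": [0, 0, 0.9]},
  {"translation": [0, 0, 0], "rotation": [0, 0, 1]},
])

```text
t: 7.7
eef_pos: [0.6068, 0.0911, 0.1989]
ee_rot: [-3.141, -0.0, -0.558]
force: [-0.2, -0.5, -1.7]
width: 0.0218
gripper_force: 39.5
```

```bash
python3 - <<'E'
from h import *
s=get_state();print(s['t'],s['eef_pos'],s['ee_rot'],s['q'],s['force'])
T=grab_frame('top');S=grab_frame('side')
cv2.imwrite('pics/g2.png',cv2.convertScaleAbs(np.hstack([crop(T,225,210,120,110,3),crop(S,235,140,120,110,3)]),alpha=1.6))
E
```

```text
7.7 [0.60680375 0.0911365  0.19891509] [-3.14133323e+00 -1.26420764e-04 -5.58381969e-01] [ 4.66963986e-01  2.77367891e-01 -1.69748406e-01 -2.94076885e-05
 -1.12339266e+00  5.45463107e-01] [-0.2151959  -0.46139457 -1.6940886 ]
```

View pics/g2.png

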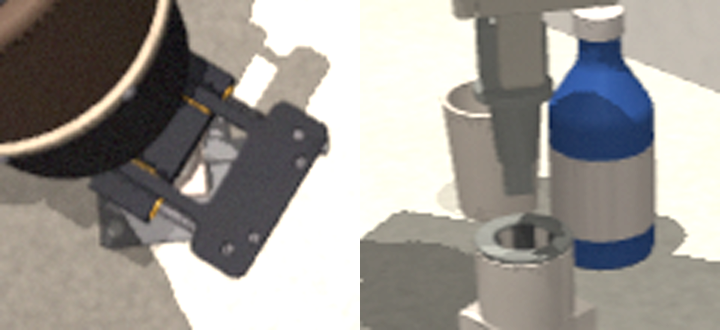

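The arbor hangs over the bore: its tang is at about x=519 in the side crop and the rim centre at about 522. I'll lower it.

Emit:
apply_moves([
  {"translation": [0, 0, -0.03], "rotation": [0, 0, 0]},
  {"translation": [0, 0, -0.07], "rotation": [0, 0, 0]},
  {"translation": [0, 0, -0.11], "rotation": [0, 0, 0]},
  {"translation": [0, 0, -0.14], "rotation": [0, 0, 0]},
  {"translation": [0, 0, -0.17], "rotation": [0, 0, 0]},
  {"translation": [0, 0, -0.19], "rotation": [0, 0, 0]},
  {"translation": [0, 0, -0.21], "rotation": [0, 0, 0]},
  {"translation": [0, 0, -0.225], "rotation": [0, 0, 0]},
  {"translation": [0, 0, -0.236], "rotation": [0, 0, 0]},
  {"translation": [0, 0, -0.236], "rotation": [0, 0, 0]},
])

```text
t: 8.63
eef_pos: [0.6067, 0.0911, 0.1385]
ee_rot: [3.141, 0.0, -0.561]
force: [-0.0, -0.3, -2.1]
width: 0.0218
gripper_force: 39.5
```

Emit:
apply_moves([
  {"translation": [0, 0, -0.006], "rotation": [0, 0, 0]},
  {"translation": [0, 0, -0.012], "rotation": [0, 0, 0]},
  {"translation": [0, 0, -0.016], "rotation": [0, 0, 0]},
  {"translation": [0, 0, -0.02], "rotation": [0, 0, 0]},
  {"translation": [0, 0, -0.024], "rotation": [0, 0, 0]},
  {"translation": [0, 0, -0.027], "rotation": [0, 0, 0]},
  {"translation": [0, 0, -0.03], "rotation": [0, 0, 0]},
  {"translation": [0, 0, -0.033], "rotation": [0, 0, 0]},
  {"translation": [0, 0, -0.036], "rotation": [0, 0, 0]},
  {"translation": [0, 0, -0.036], "rotation": [0, 0, 0]},
])

```text
t: 9.47
eef_pos: [0.6072, 0.0912, 0.1306]
ee_rot: [-3.141, -0.001, -0.561]
force: [-1.4, -1.5, 3.3]
width: 0.0215
gripper_force: 39.5
```

Emit:
apply_moves([
  {"translation": [0, 0, -0.001], "rotation": [0, 0, 0.05]},
  {"translation": [0, 0, -0.002], "rotation": [0, 0, 0.1]},
  {"translation": [0, 0, -0.003], "rotation": [0, 0, 0.15]},
  {"translation": [0, 0, -0.004], "rotation": [0, 0, 0.2]},
  {"translation": [0, 0, -0.004], "rotation": [0, 0, 0.25]},
  {"translation": [0, 0, -0.004], "rotation": [0, 0, 0.3]},
  {"translation": [0, 0, -0.004], "rotation": [0, 0, 0.35]},
  {"translation": [0, 0, -0.004], "rotation": [0, 0, 0.4]},
  {"translation": [0, 0, -0.004], "rotation": [0, 0, 0.4]},
  {"translation": [0, 0, -0.004], "rotation": [0, 0, 0.4]},
])

```text
t: 10.3
eef_pos: [0.6081, 0.0917, 0.1303]
ee_rot: [-3.14, -0.002, -0.351]
force: [-0.3, 0.4, 5.4]
width: 0.0218
gripper_force: 39.5
```

Emit:
apply_moves([
  {"translation": [0, 0, 0], "rotation": [0, 0, 0.05]},
  {"translation": [0, 0, 0], "rotation": [0, 0, 0.1]},
  {"translation": [0, 0, 0], "rotation": [0, 0, 0.15]},
  {"translation": [0, 0, 0], "rotation": [0, 0, 0.2]},
  {"translation": [0, 0, 0], "rotation": [0, 0, 0.25]},
  {"translation": [0, 0, 0], "rotation": [0, 0, 0.3]},
  {"translation": [0, 0, 0], "rotation": [0, 0, 0.35]},
  {"translation": [0, 0, 0], "rotation": [0, 0, 0.4]},
  {"translation": [0, 0, 0], "rotation": [0, 0, 0.4]},
  {"translation": [0, 0, 0], "rotation": [0, 0, 0.4]},
])

```text
t: 11.13
eef_pos: [0.6069, 0.0912, 0.1288]
ee_rot: [3.142, 0.0, -0.143]
force: [0.4, -0.7, -3.1]
width: 0.022
gripper_force: 39.5
```

It dropped in: z is down and the force has gone. I'll lower towards the taper's grip.

Emit:
apply_moves([
  {"translation": [0, 0, -0.003], "rotation": [0, 0, 0]},
  {"translation": [0, 0, -0.006], "rotation": [0, 0, 0]},
  {"translation": [0, 0, -0.009], "rotation": [0, 0, 0]},
  {"translation": [0, 0, -0.012], "rotation": [0, 0, 0]},
  {"translation": [0, 0, -0.015], "rotation": [0, 0, 0]},
  {"translation": [0, 0, -0.018], "rotation": [0, 0, 0]},
  {"translation": [0, 0, -0.021], "rotation": [0, 0, 0]},
  {"translation": [0, 0, -0.024], "rotation": [0, 0, 0]},
  {"translation": [0, 0, -0.027], "rotation": [0, 0, 0]},
  {"translation": [0, 0, -0.027], "rotation": [0, 0, 0]},
])

```text
t: 11.97
eef_pos: [0.6072, 0.0912, 0.1223]
ee_rot: [-3.142, -0.001, -0.142]
force: [2.3, -1.3, -1.3]
width: 0.022
gripper_force: 39.5
```

```bash
python3 -c "
from station import *
s=get_state();print(s['moment'],s['force'],s['eef_pos'])"
```

```text
[-0.74251657 -0.76413186  0.00851436] [ 2.25126455 -1.33130906 -1.33938951] [0.60722903 0.09118134 0.12234592]
```

Emit:
apply_moves([
  {"translation": [0, 0, -0.003], "rotation": [0, 0, 0]},
  {"translation": [0, 0, -0.006], "rotation": [0, 0, 0]},
  {"translation": [0, 0, -0.009], "rotation": [0, 0, 0]},
  {"translation": [0, 0, -0.012], "rotation": [0, 0, 0]},
  {"translation": [0, 0, -0.015], "rotation": [0, 0, 0]},
  {"translation": [0, 0, -0.018], "rotation": [0, 0, 0]},
  {"translation": [0, 0, -0.021], "rotation": [0, 0, 0]},
  {"translation": [0, 0, -0.024], "rotation": [0, 0, 0]},
  {"translation": [0, 0, -0.026], "rotation": [0, 0, 0]},
  {"translation": [0, 0, -0.026], "rotation": [0, 0, 0]},
])

```text
t: 12.8
eef_pos: [0.6075, 0.0912, 0.1163]
ee_rot: [-3.141, -0.001, -0.142]
force: [4.4, -4.1, 2.6]
width: 0.0216
gripper_force: 39.5
```

Emit:
apply_moves([
  {"translation": [0.002, -0.002, 0], "rotation": [0, 0, 0]},
  {"translation": [0.002, -0.002, -0.003], "rotation": [0, 0, 0]},
  {"translation": [0.002, -0.002, -0.006], "rotation": [0, 0, 0]},
  {"translation": [0.002, -0.002, -0.009], "rotation": [0, 0, 0]},
  {"translation": [0.002, -0.002, -0.011], "rotation": [0, 0, 0]},
  {"translation": [0.002, -0.002, -0.013], "rotation": [0, 0, 0]},
  {"translation": [0.002, -0.002, -0.015], "rotation": [0, 0, 0]},
  {"translation": [0.002, -0.002, -0.017], "rotation": [0, 0, 0]},
  {"translation": [0.002, -0.002, -0.018], "rotation": [0, 0, 0]},
  {"translation": [0.002, -0.002, -0.018], "rotation": [0, 0, 0]},
])

```text
t: 13.63
eef_pos: [0.608, 0.0909, 0.1128]
ee_rot: [-3.141, -0.002, -0.141]
force: [0.2, -1.7, 12.4]
width: 0.0218
gripper_force: 39.5
```

Emit:
apply_moves([
  {"translation": [0, 0, -0.001], "rotation": [0, 0, 0]},
  {"translation": [0, 0, -0.002], "rotation": [0, 0, 0]},
  {"translation": [0, 0, -0.003], "rotation": [0, 0, 0]},
  {"translation": [0, 0, -0.004], "rotation": [0, 0, 0]},
  {"translation": [0, 0, -0.005], "rotation": [0, 0, 0]},
  {"translation": [0, 0, -0.006], "rotation": [0, 0, 0]},
  {"translation": [0, 0, -0.007], "rotation": [0, 0, 0]},
  {"translation": [0, 0, -0.007], "rotation": [0, 0, 0]},
  {"translation": [0, 0, -0.007], "rotation": [0, 0, 0]},
  {"translation": [0, 0, -0.007], "rotation": [0, 0, 0]},
])

```text
t: 14.47
eef_pos: [0.6081, 0.0909, 0.112]
ee_rot: [-3.141, -0.002, -0.141]
force: [-3.5, -0.3, 18.6]
width: 0.0221
gripper_force: 39.5
```

Emit:
apply_moves([
  {"translation": [0, 0, -0.001], "rotation": [0, 0, 0]},
  {"translation": [0, 0, -0.002], "rotation": [0, 0, 0]},
  {"translation": [0, 0, -0.003], "rotation": [0, 0, 0]},
  {"translation": [0, 0, -0.004], "rotation": [0, 0, 0]},
  {"translation": [0, 0, -0.004], "rotation": [0, 0, 0]},
  {"translation": [0, 0, -0.004], "rotation": [0, 0, 0]},
  {"translation": [0, 0, -0.004], "rotation": [0, 0, 0]},
  {"translation": [0, 0, -0.004], "rotation": [0, 0, 0]},
  {"translation": [0, 0, -0.004], "rotation": [0, 0, 0]},
  {"translation": [0, 0, -0.004], "rotation": [0, 0, 0]},
])

```text
t: 15.3
eef_pos: [0.6081, 0.0909, 0.1119]
ee_rot: [-3.141, -0.003, -0.141]
force: [-5.4, -0.3, 25.7]
width: 0.022
gripper_force: 39.5
```

```bash
python3 - <<'E'
from h import *
S=grab_frame('side')
cv2.imwrite('pics/g3.png',cv2.convertScaleAbs(crop(S,250,170,80,90,6),alpha=1.6))
for z in(.1,.104,.106):print(z,proj('side',[.608-.015,.0909-.016,z]),proj('side',[.608,.0909,z]))
E
```

```text
0.1 [288.94532387 222.9097757 ] [289.44613525 216.64066797]
0.104 [288.83632814 220.79106513] [289.34038535 214.55059338]
0.106 [288.78165051 219.72821531] [289.28733945 213.50217741]
```

View pics/g3.png

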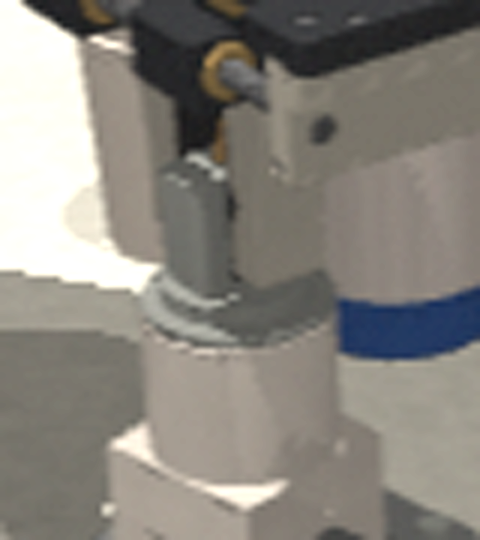

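The collar sits flush on the rim, and z held at 0.112 while the force rose, so the arbor is home. I'll unload the push, then let go.

Emit:
apply_moves([
  {"translation": [-0.001, 0, 0.003], "rotation": [0, 0, 0]},
  {"translation": [-0.002, 0, 0.006], "rotation": [0, 0, 0]},
  {"translation": [-0.003, 0, 0.009], "rotation": [0, 0, 0]},
  {"translation": [-0.003, 0, 0.012], "rotation": [0, 0, 0]},
  {"translation": [-0.003, 0, 0.013], "rotation": [0, 0, 0]},
  {"translation": [-0.003, 0, 0.013], "rotation": [0, 0, 0]},
  {"translation": [-0.003, 0, 0.013], "rotation": [0, 0, 0]},
  {"translation": [-0.003, 0, 0.013], "rotation": [0, 0, 0]},
  {"translation": [-0.003, 0, 0.013], "rotation": [0, 0, 0]},
  {"translation": [-0.003, 0, 0.013], "rotation": [0, 0, 0]},
])

```text
t: 16.18
eef_pos: [0.6078, 0.091, 0.1121]
ee_rot: [-3.141, -0.002, -0.142]
force: [6.7, -2.7, 1.5]
width: 0.0214
gripper_force: 39.5
```

Emit:
apply_moves([
  {"translation": [0, 0, 0], "rotation": [0, 0, 0]},
  {"translation": [0, 0, 0], "rotation": [0, 0, 0]},
  {"translation": [0, 0, 0], "rotation": [0, 0, 0]},
  {"translation": [0, 0, 0], "rotation": [0, 0, 0]},
  {"translation": [0, 0, 0], "rotation": [0, 0, 0]},
  {"translation": [0, 0, 0], "rotation": [0, 0, 0]},
  {"translation": [0, 0, 0], "rotation": [0, 0, 0]},
  {"translation": [0, 0, 0], "rotation": [0, 0, 0]},
  {"translation": [0, 0, 0], "rotation": [0, 0, 0]},
  {"translation": [0, 0, 0], "rotation": [0, 0, 0]},
], jaw=-0.2)

```text
t: 17.02
eef_pos: [0.6067, 0.0907, 0.1118]
ee_rot: [-3.142, 0.0, -0.142]
force: [0.1, 0.1, -0.6]
width: 0.0525
gripper_force: 0.0
```

Emit:
apply_moves([
  {"translation": [0, 0, 0.04], "rotation": [0, 0, 0]},
  {"translation": [0, 0, 0.1], "rotation": [0, 0, 0]},
  {"translation": [0, 0, 0.18], "rotation": [0, 0, 0]},
  {"translation": [0, 0, 0.26], "rotation": [0, 0, 0]},
  {"translation": [0, 0, 0.33], "rotation": [0, 0, 0]},
  {"translation": [0, 0, 0.38], "rotation": [0, 0, -0.2]},
  {"translation": [0, -0.05, 0.4], "rotation": [0, 0, -0.4]},
  {"translation": [0, -0.15, 0.4], "rotation": [0, 0, -0.6]},
  {"translation": [0, -0.28, 0.4], "rotation": [0, 0, -0.8]},
  {"translation": [0, -0.4, 0.4], "rotation": [0, 0, -1]},
], jaw=-0.8)

```text
t: 17.85
eef_pos: [0.6067, -0.01, 0.213]
ee_rot: [-3.141, -0.001, -0.669]
force: [0.8, 0.3, -0.2]
width: 0.079
gripper_force: 0.0
```

Emit:
apply_moves([
  {"translation": [-0.04, -0.12, 0], "rotation": [0, 0, -0.1]},
  {"translation": [-0.08, -0.24, 0], "rotation": [0, 0, -0.2]},
  {"translation": [-0.12, -0.36, 0], "rotation": [0, 0, -0.3]},
  {"translation": [-0.16, -0.48, 0], "rotation": [0, 0, -0.4]},
  {"translation": [-0.2, -0.6, 0], "rotation": [0, 0, -0.5]},
  {"translation": [-0.24, -0.7, 0], "rotation": [0, 0, -0.6]},
  {"translation": [-0.28, -0.8, -0.04], "rotation": [0, 0, -0.7]},
  {"translation": [-0.32, -0.9, -0.1], "rotation": [0, 0, -0.8]},
  {"translation": [-0.36, -0.96, -0.16], "rotation": [0, 0, -0.9]},
  {"translation": [-0.38, -1, -0.22], "rotation": [0, 0, -1]},
])

```text
t: 18.68
eef_pos: [0.5106, -0.261, 0.1573]
ee_rot: [-3.141, -0.001, -1.193]
force: [0.7, -0.1, -0.3]
width: 0.0789
gripper_force: 0.0
```

Emit:
apply_moves([
  {"translation": [0, -0.02, 0], "rotation": [0, 0, -0.19]},
  {"translation": [0, -0.042, -0.06], "rotation": [0, 0, -0.38]},
  {"translation": [0, -0.042, -0.14], "rotation": [0, 0, -0.57]},
  {"translation": [0, -0.042, -0.23], "rotation": [0, 0, -0.76]},
  {"translation": [0, -0.042, -0.32], "rotation": [0, 0, -0.9]},
  {"translation": [0, -0.042, -0.4], "rotation": [0, 0, -0.94]},
  {"translation": [0, -0.042, -0.47], "rotation": [0, 0, -0.94]},
  {"translation": [0, -0.042, -0.53], "rotation": [0, 0, -0.94]},
  {"translation": [0, -0.042, -0.58], "rotation": [0, 0, -0.94]},
  {"translation": [0, -0.042, -0.6], "rotation": [0, 0, -0.94]},
])

```text
t: 19.52
eef_pos: [0.511, -0.2697, 0.0057]
ee_rot: [3.14, 0.0, -1.682]
force: [-0.2, 0.2, -0.3]
width: 0.0787
gripper_force: 0.0
```

```bash
python3 - <<'E'
from h import *
T=grab_frame('top');S=grab_frame('side')
s=get_state();print(s['eef_pos'],s['ee_rot'],s['force'])
cv2.imwrite('pics/g4.png',cv2.convertScaleAbs(np.hstack([crop(T,385,250,130,110,3),crop(S,340,320,130,110,3)]),alpha=2))
E
```

```text
[ 0.51140139 -0.26978059  0.00650785] [ 3.14023895e+00  4.37786681e-06 -1.68143252e+00] [-0.04968155  0.03247845 -0.33042144]
```

View pics/g4.png

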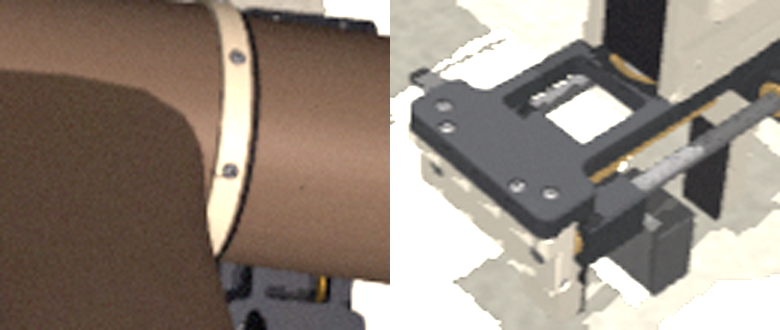

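The handle block is between the fingers in the side view, so I'll close.

Emit:
apply_moves([
  {"translation": [0, 0, 0], "rotation": [0, 0, 0]},
  {"translation": [0, 0, 0], "rotation": [0, 0, 0]},
  {"translation": [0, 0, 0], "rotation": [0, 0, 0]},
  {"translation": [0, 0, 0], "rotation": [0, 0, 0]},
  {"translation": [0, 0, 0], "rotation": [0, 0, 0]},
  {"translation": [0, 0, 0], "rotation": [0, 0, 0]},
  {"translation": [0, 0, 0], "rotation": [0, 0, 0]},
  {"translation": [0, 0, 0], "rotation": [0, 0, 0]},
  {"translation": [0, 0, 0], "rotation": [0, 0, 0]},
  {"translation": [0, 0, 0], "rotation": [0, 0, 0]},
], jaw=1, newtons=45)

```text
t: 20.45
eef_pos: [0.5119, -0.2698, 0.0069]
ee_rot: [-3.141, -0.0, -1.681]
force: [0.2, -0.7, 0.2]
width: 0.0219
gripper_force: 45.0
```

Emit:
apply_moves([
  {"translation": [0, 0, 0], "rotation": [0, 0, 0]},
  {"translation": [0, 0, 0], "rotation": [0, 0, 0]},
  {"translation": [0, 0, 0.02], "rotation": [0, 0, 0]},
  {"translation": [0, 0, 0.05], "rotation": [0, 0, 0]},
  {"translation": [0, 0, 0.1], "rotation": [0, 0, 0]},
  {"translation": [0, 0, 0.15], "rotation": [0, 0, 0]},
  {"translation": [0, 0, 0.19], "rotation": [0, 0, 0]},
  {"translation": [0, 0, 0.22], "rotation": [0, 0, 0]},
  {"translation": [0, 0, 0.24], "rotation": [0, 0, 0]},
  {"translation": [0, 0, 0.24], "rotation": [0, 0, 0]},
])

```text
t: 21.28
eef_pos: [0.5122, -0.2699, 0.0681]
ee_rot: [-3.14, -0.0, -1.681]
force: [0.1, 0.8, -2.9]
width: 0.0217
gripper_force: 45.0
```

Emit:
apply_moves([
  {"translation": [0.02, 0.03, 0], "rotation": [0, 0, 0.036]},
  {"translation": [0.07, 0.09, 0], "rotation": [0, 0, 0.072]},
  {"translation": [0.13, 0.17, 0], "rotation": [0, 0, 0.108]},
  {"translation": [0.19, 0.26, 0], "rotation": [0, 0, 0.144]},
  {"translation": [0.26, 0.35, 0], "rotation": [0, 0, 0.18]},
  {"translation": [0.32, 0.44, 0], "rotation": [0, 0, 0.216]},
  {"translation": [0.38, 0.52, 0], "rotation": [0, 0, 0.252]},
  {"translation": [0.42, 0.58, 0], "rotation": [0, 0, 0.288]},
  {"translation": [0.44, 0.607, 0], "rotation": [0, 0, 0.324]},
  {"translation": [0.45, 0.614, 0], "rotation": [0, 0, 0.36]},
])

```text
t: 22.12
eef_pos: [0.6245, -0.1148, 0.066]
ee_rot: [3.14, 0.0, -1.49]
force: [0.5, 0.5, -3.0]
width: 0.0215
gripper_force: 45.0
```

```bash
python3 - <<'E'
from h import *
T=grab_frame('top');S=grab_frame('side')
s=get_state();print(s['t'],s['eef_pos'],s['ee_rot'],s['force'])
cv2.imwrite('pics/g5.png',cv2.convertScaleAbs(np.hstack([crop(T,250,210,130,130,3),crop(S,250,190,130,130,3)]),alpha=2))
E
```

```text
22.2167 [ 0.62388914 -0.11621528  0.06625443] [ 3.14049632e+00 -9.00769535e-06 -1.49152943e+00] [-0.4347517  -0.94962275 -3.43335049]
```

View pics/g5.png

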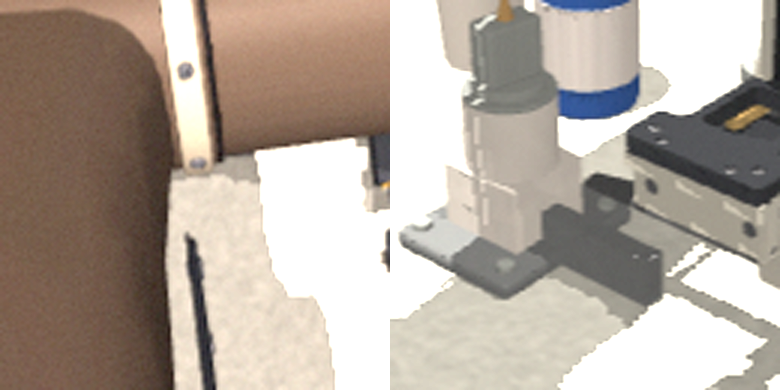

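```bash
python3 - <<'E'
from h import *
for nm,p in dict(tip=[.612,.032,.062],hand=[.624,-.118,.08],neck=[.6187,-.05,.07],railend=[.6162,-.0157,.03],TCP=[.624,-.116,.066]).items():
    a=proj('side',p);b=proj('top',p);print(nm,a.round(),'crop',((a-[250,190])*3+[390,0]).round(),'top',b.round(),((b-[250,210])*3).round())
E
```

```text
tip [316. 248.] crop [587. 173.] top [309. 256.] [176. 139.]
hand [390. 271.] crop [809. 244.] top [391. 248.] [424. 113.]
neck [354. 261.] crop [703. 213.] top [353. 252.] [310. 125.]
railend [338. 274.] crop [653. 252.] top [334. 256.] [252. 137.]
TCP [388. 278.] crop [805. 265.] top [389. 249.] [417. 116.]
```

```bash
python3 - <<'E'
from h import *
S=grab_frame('side');cv2.imwrite('pics/s5.png',S);g=cv2.cvtColor(S,cv2.COLOR_BGR2GRAY)
for v in range(238,276):print(v,''.join('#' if x<18 else '+' if x<32 else '-' if x<50 else '.' if x<75 else ' ' for x in g[v,296:400]))
E
```

```text
238                                  -+++++++---.------------------------------------------++++++++-.....--+
239                                  -+++++++++------------------------------------------+++++++++-.....--+-
240                                  -+++++++++++----------------------------------------+++++++-......-+---
241                                  ..-++++++++++++------------------------------------+++++++-.....--+----
242                                    ..-++++++++++++-----------------------------------++++-.....--+++----
243                                      ..-+++++++++++------------------------------------+-.....-+++------
244                                         ..-++++++++++++---------------------------------....--++--------
245                                           ..-++++++++++++-----------------------------------++----------
246                                             ..-++++++++++++-------...-------------------++++------------
247                                                .--++++++++++++---.  ..-----....--------+++++++----------
248       
[... 2341 characters left out ...]
--.            ...                  .---------
270    .--..-...----------..------------..                    ..-..                              .-+--------
271   .-----.--.---.---.---.-.------------..                     .-..                            .++--------
272 .-------.--.-...-------------------------..                    .--..                         .++--------
273 ---------...-.-...-..----------------------..                    ..-..           ...        .-++--------
274 ..--.---....--.-.---.----.------------------..                      .--..        .          .++---------
275 ...---....-.--.--...---------------------  ...                        .--..      .          .-++--------
```

Emit:
apply_moves([
  {"translation": [0, 0, -0.02], "rotation": [0, 0, 0]},
  {"translation": [0, 0, -0.045], "rotation": [0, 0, 0]},
  {"translation": [0, 0, -0.065], "rotation": [0, 0, 0]},
  {"translation": [0, 0, -0.08], "rotation": [0, 0, 0]},
  {"translation": [0, 0, -0.09], "rotation": [0, 0, 0]},
  {"translation": [0, 0, -0.1], "rotation": [0, 0, 0]},
  {"translation": [0, 0, -0.105], "rotation": [0, 0, 0]},
  {"translation": [0, 0, -0.11], "rotation": [0, 0, 0]},
  {"translation": [0, 0, -0.114], "rotation": [0, 0, 0]},
  {"translation": [0, 0, -0.114], "rotation": [0, 0, 0]},
])

```text
t: 23.1
eef_pos: [0.6242, -0.1162, 0.0382]
ee_rot: [3.141, 0.0, -1.493]
force: [-0.3, -0.1, -3.4]
width: 0.0217
gripper_force: 45.0
```

Emit:
apply_moves([
  {"translation": [0, 0, -0.003], "rotation": [0, 0, 0]},
  {"translation": [0, 0, -0.005], "rotation": [0, 0, 0]},
  {"translation": [-0.002, 0.025, -0.005], "rotation": [0, 0, 0]},
  {"translation": [-0.005, 0.065, -0.005], "rotation": [0, 0, 0]},
  {"translation": [-0.008, 0.105, -0.005], "rotation": [0, 0, 0]},
  {"translation": [-0.011, 0.145, -0.005], "rotation": [0, 0, 0]},
  {"translation": [-0.015, 0.185, -0.005], "rotation": [0, 0, 0]},
  {"translation": [-0.018, 0.225, -0.005], "rotation": [0, 0, 0]},
  {"translation": [-0.02, 0.25, -0.005], "rotation": [0, 0, 0]},
  {"translation": [-0.02, 0.26, -0.005], "rotation": [0, 0, 0]},
])

```text
t: 23.93
eef_pos: [0.6192, -0.0498, 0.0372]
ee_rot: [-3.141, 0.0, -1.492]
force: [0.1, -0.5, -2.9]
width: 0.0217
gripper_force: 45.0
```

Emit:
apply_moves([
  {"translation": [0, 0, -0.001], "rotation": [0, 0, 0]},
  {"translation": [0, 0, -0.002], "rotation": [0, 0, 0]},
  {"translation": [0, 0, -0.003], "rotation": [0, 0, 0]},
  {"translation": [0, 0, -0.004], "rotation": [0, 0, 0]},
  {"translation": [0, 0, -0.004], "rotation": [0, 0, 0]},
  {"translation": [-0.001, 0.01, -0.004], "rotation": [0, 0, 0]},
  {"translation": [-0.002, 0.02, -0.004], "rotation": [0, 0, 0]},
  {"translation": [-0.003, 0.03, -0.004], "rotation": [0, 0, 0]},
  {"translation": [-0.004, 0.04, -0.004], "rotation": [0, 0, 0]},
  {"translation": [-0.004, 0.05, -0.004], "rotation": [0, 0, 0]},
])

```text
t: 24.77
eef_pos: [0.6188, -0.0391, 0.0368]
ee_rot: [-3.14, -0.001, -1.493]
force: [-0.3, -2.9, 6.1]
width: 0.0219
gripper_force: 45.0
```

Emit:
apply_moves([
  {"translation": [0, 0.008, 0.001], "rotation": [0, 0, 0]},
  {"translation": [-0.001, 0.018, 0.002], "rotation": [0, 0, 0]},
  {"translation": [-0.002, 0.028, 0.002], "rotation": [0, 0, 0]},
  {"translation": [-0.003, 0.038, 0.002], "rotation": [0, 0, 0]},
  {"translation": [-0.004, 0.048, 0.002], "rotation": [0, 0, 0]},
  {"translation": [-0.005, 0.058, 0.002], "rotation": [0, 0, 0]},
  {"translation": [-0.005, 0.068, 0.002], "rotation": [0, 0, 0]},
  {"translation": [-0.006, 0.078, 0.002], "rotation": [0, 0, 0]},
  {"translation": [-0.007, 0.088, 0.002], "rotation": [0, 0, 0]},
  {"translation": [-0.007, 0.092, 0.002], "rotation": [0, 0, 0]},
])

```text
t: 25.6
eef_pos: [0.6161, -0.0175, 0.0368]
ee_rot: [3.14, -0.002, -1.493]
force: [1.1, -13.5, 5.1]
width: 0.0215
gripper_force: 45.0
```

Emit:
apply_moves([
  {"translation": [0, 0.007, 0], "rotation": [0, 0, 0]},
  {"translation": [-0.001, 0.014, 0], "rotation": [0, 0, 0]},
  {"translation": [-0.001, 0.021, 0], "rotation": [0, 0, 0]},
  {"translation": [-0.002, 0.028, 0], "rotation": [0, 0, 0]},
  {"translation": [-0.003, 0.035, 0], "rotation": [0, 0, 0]},
  {"translation": [-0.003, 0.041, 0], "rotation": [0, 0, 0]},
  {"translation": [-0.004, 0.047, 0], "rotation": [0, 0, 0]},
  {"translation": [-0.004, 0.053, 0], "rotation": [0, 0, 0]},
  {"translation": [-0.005, 0.058, 0], "rotation": [0, 0, 0]},
  {"translation": [-0.005, 0.06, 0], "rotation": [0, 0, 0]},
])

```text
t: 26.43
eef_pos: [0.6149, -0.0021, 0.0368]
ee_rot: [3.141, -0.002, -1.493]
force: [0.7, -9.8, 5.8]
width: 0.0218
gripper_force: 45.0
```

Emit:
apply_moves([
  {"translation": [0, 0.006, 0], "rotation": [0, 0, 0]},
  {"translation": [-0.001, 0.012, 0], "rotation": [0, 0, 0]},
  {"translation": [-0.001, 0.018, 0], "rotation": [0, 0, 0]},
  {"translation": [-0.002, 0.024, 0], "rotation": [0, 0, 0]},
  {"translation": [-0.002, 0.03, 0], "rotation": [0, 0, 0]},
  {"translation": [-0.003, 0.035, 0], "rotation": [0, 0, 0]},
  {"translation": [-0.003, 0.039, 0], "rotation": [0, 0, 0]},
  {"translation": [-0.003, 0.042, 0], "rotation": [0, 0, 0]},
  {"translation": [-0.003, 0.042, 0], "rotation": [0, 0, 0]},
  {"translation": [-0.003, 0.042, 0], "rotation": [0, 0, 0]},
])

```text
t: 27.27
eef_pos: [0.6143, 0.0089, 0.0369]
ee_rot: [3.141, -0.001, -1.493]
force: [-0.3, -6.4, 5.7]
width: 0.022
gripper_force: 45.0
```

```bash
python3 - <<'E'
from h import *
S=grab_frame('side');s5=cv2.imread('pics/s5.png')
cv2.imwrite('pics/s6.png',S)
h=lambda im:cv2.cvtColor(im[150:215,270:310],cv2.COLOR_BGR2HSV)
for im in(s5,S):
    q=h(im);m=((q[...,0]<22)&(q[...,1]>110)&(q[...,2]>60));y,x=np.where(m);print('stud',x.mean()+270,y.mean()+150,y.min()+150,y.max()+150,len(x))
# vertical shift of head texture
t=s5[188:212,276:302];r=cv2.matchTemplate(S[165:225,270:310],t,cv2.TM_CCOEFF_NORMED);_,c,_,l=cv2.minMaxLoc(r);print('shift',l[1]+165-188,l[0]+270-276,c)
for z in(.154,.160,.162):print(z,proj('side',[.608,.091,z]))
E
```

```text
stud 287.90909090909093 193.27272727272728 189 196 22
stud 287.88461538461536 190.19230769230768 186 193 26
shift -3 0 0.7114201784133911
0.154 [287.9391215  187.62593852]
0.16 [287.77055968 184.29699443]
0.162 [287.71412268 183.18241448]
```

The stud rose about 3.1 px, roughly 5.5 mm. I'll drive about 7 mm further for margin.

Emit:
apply_moves([
  {"translation": [0, 0.005, 0], "rotation": [0, 0, 0]},
  {"translation": [0, 0.01, 0], "rotation": [0, 0, 0]},
  {"translation": [-0.001, 0.015, 0], "rotation": [0, 0, 0]},
  {"translation": [-0.001, 0.02, 0], "rotation": [0, 0, 0]},
  {"translation": [-0.002, 0.024, 0], "rotation": [0, 0, 0]},
  {"translation": [-0.002, 0.028, 0], "rotation": [0, 0, 0]},
  {"translation": [-0.002, 0.028, 0], "rotation": [0, 0, 0]},
  {"translation": [-0.002, 0.028, 0], "rotation": [0, 0, 0]},
  {"translation": [-0.002, 0.028, 0], "rotation": [0, 0, 0]},
  {"translation": [-0.002, 0.028, 0], "rotation": [0, 0, 0]},
])

```text
t: 28.15
eef_pos: [0.6138, 0.0161, 0.0368]
ee_rot: [3.141, -0.001, -1.493]
force: [-0.6, -5.4, 7.0]
width: 0.0217
gripper_force: 45.0
```

```bash
python3 - <<'E'
from h import *
s5=cv2.imread('pics/s5.png')
S=grab_frame('side');cv2.imwrite('pics/s7.png',S)
for im in(s5,S):
    q=cv2.cvtColor(im[150:215,270:310],cv2.COLOR_BGR2HSV);m=((q[...,0]<22)&(q[...,1]>110)&(q[...,2]>60));y,x=np.where(m);print('stud',y.mean()+150,y.min()+150,y.max()+150,len(x))
f=lambda im:np.float32(cv2.cvtColor(im,cv2.COLOR_BGR2GRAY)[182:206,278:298])
print(cv2.phaseCorrelate(f(s5),f(S),cv2.createHanningWindow((20,24),cv2.CV_32F)))
E
```

```text
stud 193.27272727272728 189 196 22
stud 189.44 185 192 25
((-2.461214268263177, -4.538441413585296), 0.20955447455247242)
```

The lift is now about 6.9 mm. I'll relax the pressure, let go of the wedge and rise.

Emit:
apply_moves([
  {"translation": [0, -0.001, 0.002], "rotation": [0, 0, 0]},
  {"translation": [0, -0.002, 0.004], "rotation": [0, 0, 0]},
  {"translation": [0, -0.002, 0.004], "rotation": [0, 0, 0]},
  {"translation": [0, -0.002, 0.004], "rotation": [0, 0, 0]},
  {"translation": [0, -0.002, 0.004], "rotation": [0, 0, 0]},
  {"translation": [0, -0.002, 0.004], "rotation": [0, 0, 0]},
  {"translation": [0, -0.002, 0.004], "rotation": [0, 0, 0]},
  {"translation": [0, -0.002, 0.004], "rotation": [0, 0, 0]},
  {"translation": [0, -0.002, 0.004], "rotation": [0, 0, 0]},
  {"translation": [0, -0.002, 0.004], "rotation": [0, 0, 0]},
])

```text
t: 29.03
eef_pos: [0.6136, 0.0162, 0.0373]
ee_rot: [3.141, -0.0, -1.493]
force: [0.3, -1.3, -5.3]
width: 0.0221
gripper_force: 45.0
```

Emit:
apply_moves([
  {"translation": [0, 0, 0], "rotation": [0, 0, 0]},
  {"translation": [0, 0, 0], "rotation": [0, 0, 0]},
  {"translation": [0, 0, 0], "rotation": [0, 0, 0]},
  {"translation": [0, 0, 0], "rotation": [0, 0, 0]},
  {"translation": [0, 0, 0], "rotation": [0, 0, 0]},
  {"translation": [0, 0, 0], "rotation": [0, 0, 0]},
  {"translation": [0, 0, 0], "rotation": [0, 0, 0]},
  {"translation": [0, 0, 0], "rotation": [0, 0, 0]},
  {"translation": [0, 0, 0], "rotation": [0, 0, 0]},
  {"translation": [0, 0, 0], "rotation": [0, 0, 0]},
], jaw=-0.2)

```text
t: 29.87
eef_pos: [0.6139, 0.0162, 0.0376]
ee_rot: [3.142, -0.0, -1.493]
force: [0.3, 0.8, -0.0]
width: 0.0525
gripper_force: 0.0
```

Emit:
apply_moves([
  {"translation": [0, 0, 0.02], "rotation": [0, 0, 0]},
  {"translation": [0, 0, 0.05], "rotation": [0, 0, 0]},
  {"translation": [0, 0, 0.09], "rotation": [0, 0, 0]},
  {"translation": [0, 0, 0.14], "rotation": [0, 0, 0]},
  {"translation": [0, 0, 0.2], "rotation": [0, 0, 0]},
  {"translation": [0, 0, 0.28], "rotation": [0, 0, 0]},
  {"translation": [0, 0, 0.36], "rotation": [0, 0, 0]},
  {"translation": [0, 0, 0.44], "rotation": [0, 0, 0]},
  {"translation": [0, -0.04, 0.52], "rotation": [0, 0, 0]},
  {"translation": [0, -0.1, 0.6], "rotation": [0, 0, 0]},
])

```text
t: 30.7
eef_pos: [0.6141, -0.0082, 0.19]
ee_rot: [-3.14, 0.0, -1.491]
force: [0.4, -1.0, 0.2]
width: 0.0527
gripper_force: 0.0
```

Emit:
apply_moves([
  {"translation": [0, -0.08, 0.02], "rotation": [0, 0, 0]},
  {"translation": [0, -0.18, 0.05], "rotation": [0, 0, 0]},
  {"translation": [0, -0.3, 0.1], "rotation": [0, 0, 0]},
  {"translation": [0, -0.42, 0.1], "rotation": [0, 0, 0]},
  {"translation": [0, -0.54, 0.1], "rotation": [0, 0, 0]},
  {"translation": [0, -0.66, 0.1], "rotation": [0, 0, 0]},
  {"translation": [0, -0.78, 0.1], "rotation": [0, 0, 0]},
  {"translation": [0, -0.9, 0.1], "rotation": [0, 0, 0]},
  {"translation": [0, -0.96, 0.1], "rotation": [0, 0, 0]},
  {"translation": [0, -1, 0.1], "rotation": [0, 0, 0]},
])

```text
t: 31.53
eef_pos: [0.6136, -0.2608, 0.2134]
ee_rot: [-3.141, -0.0, -1.495]
force: [-0.5, -0.0, -0.7]
width: 0.0526
gripper_force: 0.0
```

```bash
python3 - <<'E'
from h import *
s5=cv2.imread('pics/s5.png')
S=grab_frame('side');T=grab_frame('top')
for im in(s5,S):
    q=cv2.cvtColor(im[150:215,270:310],cv2.COLOR_BGR2HSV);m=((q[...,0]<22)&(q[...,1]>110)&(q[...,2]>60));y,x=np.where(m);print('stud',y.mean()+150,y.min()+150,y.max()+150,len(x))
cv2.imwrite('pics/g8.png',cv2.convertScaleAbs(np.hstack([cv2.resize(T[120:350,120:420],(400,307)),cv2.resize(S[150:303,240:440],(400,307))]),alpha=1.7))
E
```

```text
stud 193.27272727272728 189 196 22
stud 189.16666666666666 185 192 24
```

View pics/g8.png

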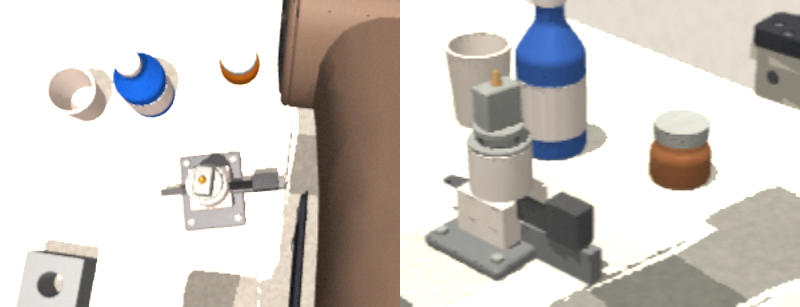

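The wedge lies on the rail through the slot. The arbor stands lifted about 7 mm (stud 4.1 px up), with a gap between its collar and the rim. The bystanders look to be where they were.

```bash
python3 -c "
from station import *
print(job_done())"
```

```text
the job is handed in; nothing more can be done
None
```

The job is handed in: the arbor was pressed fully home and released, then the wedge was driven in. It now lies on the rail in the slot, with the arbor standing about 7 mm up, judged from the side camera; the system gave no verdict.

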